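Register a printing block in its corner

ROBOT

A 6-joint arm with a two-finger parallel gripper is mounted at the origin on a cart in front of the work surface, level with it; the furniture and walls round the work are solid. World frame = base frame: x ahead of the robot, y to its left, z up, the work surface at z = 0. Lengths are in mm, angles in rad, forces in N, time in s.
With the tool pointing down it reaches from about 350 to 775 mm from the base axis. Payload 7.3 kg.
Tool frame: the origin (TCP) lies at the very end of the fingers, on their centre line; the grasp point (between the pads) lies behind it (bot.grip_point_offset is the z of the grasp point in the tool frame, in mm); z points along the fingers, y is the line along which they close (so a half turn about z gives the same grasp; the last joint's range is limited). The gripper opens to 92 mm and grips with 3 to 60 N. Pads are 19 mm wide; open, the fingers measure 130 mm over their backs; the gripper's body (75 mm by 190 mm) begins 47 mm behind the grasp point.
Start: joints at [-1.335, 0.342, 1.524, -0, 1.275, -0.146], TCP at [195.634, -487.209, 226.741] pointing down, gripper open.
Joint ranges: [-2.53, 2.53], [-0.77, 2.02], [0.04, 2.7], [-1, 4.14], [0.28, 2.66], [-3.11, 3.11]. Speed limits (rad/s): [2.57, 2.57, 3.14, 3.14, 3.14, 3.14].

INTERFACE

Orientations are given as [roll, pitch, yaw] about the fixed x, y, z axes, in that order (R = Rz(yaw) Ry(pitch) Rx(roll)).
In Python, from plant import bot gives the robot as it stands. The module is installed in compiled form; this text tells all that it offers.
- The arm moves only by the shell command python3 -m crank 'ROWS'. ROWS is JSON, a list that holds one entry, the list of rows, each a list of 5 numbers: the opening, from 0 (shut) to 1 (fully open), then the shift along the tool's x, y, z in cm, then the turn about the tool's z in degrees. In form: [[[claw, x, y, z, turn], ...]]. A call has exactly 10 rows; each row is the pose to reach, as a shift and turn from the pose commanded when the call began, along the tool's axes at that moment; what a row does not reach only later rows make up. A row lasts 1/10 s, in which the tool goes at most 50 mm and 8.59 degrees, less where a joint would pass 70% of its speed; a pose out of reach is approached as far as the arm can. A call with a gripper value outside its range is refused whole. The fingers move at their own pace and stop on an object; the grip force is fixed at half the most. Time passes only in rows, so rows that repeat a pose let the fingers close, or fill a call up. It gives the time, the measured TCP pose, the force, the opening and the grip force at its end, in the units of the state.
- bot.get_obs(): the state, without advancing time (a new reading comes with each control period).
- bot.capture(name): name is "side" or "top" or "wrist"; returns (picture, depth): 384x512x3 uint8, red, green, blue; 384x512 float32, mm along the optical axis (not along the pixel's ray), 0 where there is no reading.
- bot.calibration(name): a dict with "vertical_fov" (degrees; the focal length in pixels is half the picture's height over the tangent of half this angle, whatever the lens; pixels are square), "cx", "cy" (the principal point, pixels), "rvec" (rotation vector, rad) and "tvec" (3), from world to camera coordinates, as OpenCV has them; the wrist camera has in their place "tool_from_camera" (4x4, takes a point from camera to tool coordinates, whose origin is the TCP and whose axes are the flange's). Camera axes: x right, y down, z forward; pixel columns grow to the right and rows downward; lengths in mm; the calibration is good to about 2 mm. A picture is of the moment at which its call begins: read the wrist's pose just before it. calibration takes no time and is no camera call.
- bot.close_job(): hands the job in; it is judged then, once.
The state is a dict: "time": time; "joint_positions": joint angles; "dq": joint speeds; "tau": joint torques, N m; "tool_pos": TCP position; "tcp_rot": TCP orientation; "contact_force": force on the tool from outside, world axes, zero at the start; "moment": the same for the moment, N m; "grip_width": finger opening in mm; "finger_force": force on a finger pad.
Only numpy, scipy, OpenCV 4.12 (cv2) and the standard library are available. Lean on these libraries where they do the work, as an engineer would, in place of code of your own. Each camera call takes 0.05 s, during which the arm holds its last target. There are 200 camera calls.

TASK

Push the printing block with the fingertips across the board until its long side lies flat against the fence, then push it along the fence until its end butts against the wooden end stop, and leave it sitting square against both. Only push it, never pick it up or tip it, and leave the ink jar, the eraser and the other things around where they are.

Things in the scene. Friction and masses are not known exactly. Their poses are not given: they have to be found in the camera images.
- print_block: the printing block: loose flat wooden block with a picture on top, 45 (its x) x 70 (its y) x 22 mm high, about 0.1 kg, lying on the board. Origin at the centre of its underside; its y axis runs along the long sides. It starts in the middle of the board, up to about 0.45 rad askew to the fence.
- board: fixed flat wooden registration board, 210 (x) x 420 (y) x 8 mm thick, with a straight dark wooden fence along its far long edge, 22 mm thick, 20 mm high above the board's top. Origin at the centre of the underside, at table height; x points from the open edge (nearer the robot) to the fence, y along the fence to the left, z up. The fence's face is the plane x = +80 mm; the board's top is z = 8 mm.
- stop: the end stop: dark wooden block fixed on the board against the fence, near its left or right end (it varies), 40 (x) x 20 (y) x 24 mm high, with a small steel screw on top (30 mm high in all). Axes parallel to the board's. Origin on the board's top, 30 mm in front of the fence's face; the wood spans x = -10 to +30, y = -10 to +10 mm. The ink jar stands at the fence's other end.
- ink_jar: bystander: loose black ink jar, 54 mm across, 57 mm high, standing on the board at the end of the fence where the stop is not. Origin at the centre of its underside.
- eraser: bystander: loose eraser in a card sleeve, 23 x 45 x 13 mm high, on the board near a corner of the open edge. Origin at the centre of its underside.
- sanding_block: bystander: loose plain wooden sanding block, 40 x 60 x 30 mm high, on the table left of the board (not the printing block: no picture, not on the board). Origin at the centre of its underside.
- paint_tube: bystander: crimped metal paint tube, 32 x 114 x 27 mm high, on the table right of the board. Origin at the middle of its underside.
Mind the look-alikes: they are no part of the job. Leave any blue or yellow look-alike of the print_block alone.

How it is judged (in metres and radians):
On the way, in this order (a step that is already met when the one before it is completed fails the run):
1. the block lies flat against the fence, still at least 25 mm short of the end stop (x of print_block in the frame of board between 0.0535 and 0.0605 m and angle between the y axis of print_block and the y axis of board, either way round below 0.07 rad and angle between print_block's own z axis and vertical below 0.06 rad and (y of print_block in the frame of stop above 0.07 m or y of print_block in the frame of stop below -0.07 m)), for 0.2 s.
2. the block lies against the fence and its end against the end stop (x of print_block in the frame of board between 0.054 and 0.0605 m and angle between the y axis of print_block and the y axis of board, either way round below 0.05 rad and angle between print_block's own z axis and vertical below 0.06 rad and y of print_block in the frame of stop between -0.0485 and 0.0485 m), for 0.2 s.
At the end, for the whole second after the job is handed in: The printing block rests flat on the board, its long side within 3.5 mm of the fence and parallel to it within 0.05 rad, its end within 3.5 mm of the end stop, at rest (all of step 2 and linear speed of print_block below 0.01 m/s and z of print_block in the frame of board below 0.011 m); the robot touches nothing.
It fails at once if the printing block is lifted 6 mm off the board or tipped by more than 0.2 rad (z of print_block in the frame of board above 0.014 m or angle between print_block's own z axis and vertical above 0.2 rad).
It fails at once if the ink jar is moved by more than 15 mm or tipped (distance of ink_jar from where it was at the start of the episode above 0.015 m or angle between ink_jar's own z axis and vertical above 0.2 rad).
It fails at once if the eraser, sanding block or paint tube is moved by more than 15 mm (distance of any of eraser, sanding_block, paint_tube from where it was at the start of the episode above 0.015 m).
It also fails if it takes over 54 s, if anything falls off the work surface, if the arm or the gripper's body presses on something with over 40 N, if the wrist force passes 120 N, or if a joint passes its speed limit or range.

## Working session

There is one attempt and no reset: what is moved stays moved. The work goes in short steps, Python scripts to look and compute and a shell command to move; the robot and the scene stay as the last step left them, time stands still between calls to the robot, and variables do not carry over. Pictures are saved under pics/ and viewed, at most 10 in all, crops included, and the job is handed in when it is done.

```bash
mkdir -p pics; cat > h.py <<'E'
import numpy as np, cv2
from plant import bot
def cam(n):
    c=bot.calibration(n); f=192/np.tan(np.radians(c["vertical_fov"])/2)
    return c,f
def px2w(n,u,v,z):
    "pixel -> world on plane z (mm)"
    c,f=cam(n); R=cv2.Rodrigues(np.array(c["rvec"],float))[0]; t=np.array(c["tvec"],float).ravel()
    d=R.T@np.array([(u-c["cx"])/f,(v-c["cy"])/f,1]); o=-R.T@t
    return o+d*(z-o[2])/d[2]
def depw(n,dep):
    c,f=cam(n); R=cv2.Rodrigues(np.array(c["rvec"],float))[0]; t=np.array(c["tvec"],float).ravel()
    v,u=np.mgrid[:384,:512]; P=np.stack([(u-c["cx"])/f*dep,(v-c["cy"])/f*dep,dep],-1)
    return (P-t)@R
E
python3 - <<'E'
from h import *
o=bot.get_obs(); print(o["tool_pos"],o["tcp_rot"],o["time"],bot.grip_point_offset,o["grip_width"])
for n in("top","side"):
    p,d=bot.capture(n); np.save(n+"_d.npy",d); cv2.imwrite(n+".png",p[:,:,::-1]); print(bot.calibration(n))
p=cv2.imread("top.png"); cv2.imwrite("pics/a.png",cv2.resize(p,(768,576)))
p=cv2.imread("side.png"); cv2.imwrite("pics/b.png",cv2.resize(p,(768,576)))
E
```

```text
[ 195.52931103 -486.79844498  226.05667521] [-3.14009783e+00 -2.17894199e-04  3.81764135e-01] 0.0 -18.8 91.35436220701479
{'vertical_fov': 54.986515656897645, 'cx': 253.8185329917768, 'cy': 192.69201276814837, 'rvec': array([ 2.1561863 , -2.20568073,  0.09736654]), 'tvec': array([  -5.91383668,  629.40989367, 1119.88395408])}
{'vertical_fov': 56.80573077520036, 'cx': 251.52379155594778, 'cy': 185.90396255235927, 'rvec': array([ 2.20187959, -0.17949221,  0.11281586]), 'tvec': array([-623.32012314,   89.17349782, 1094.99242681])}
```

View pics/a.png

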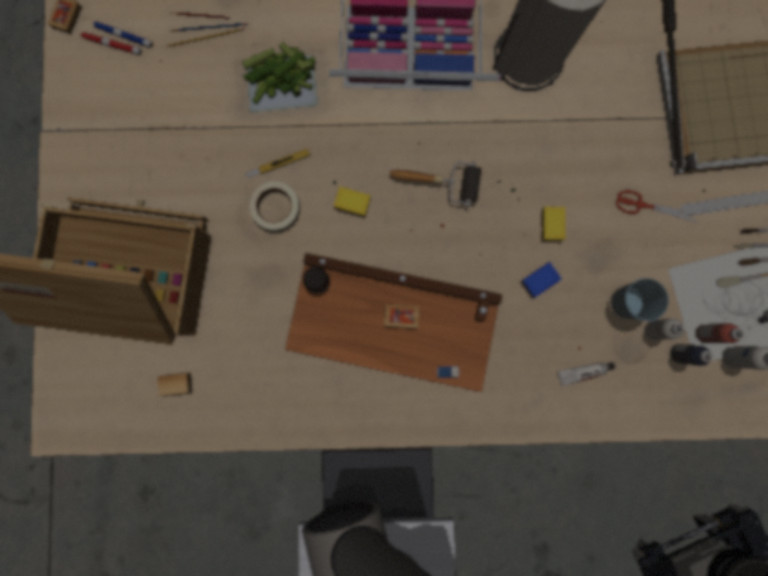

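View pics/b.png

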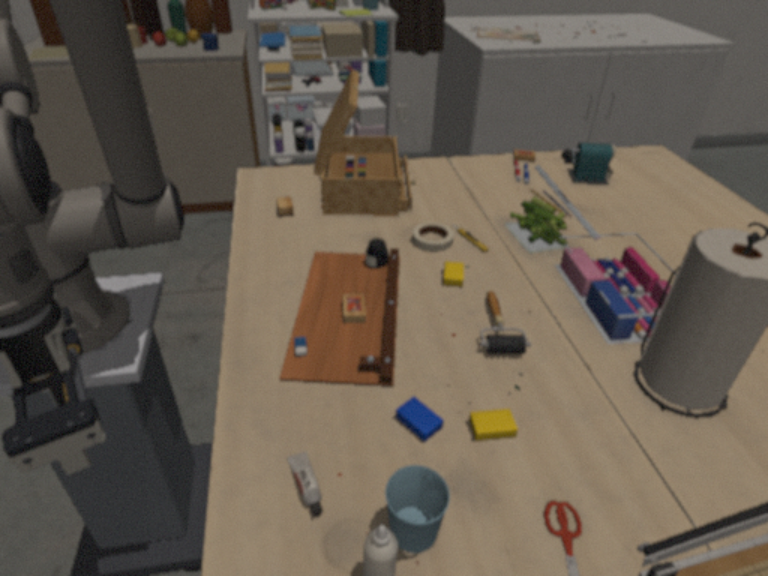

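The top view shows the board with its fence on the far side, corners near (305,262), (500,300), (483,390) and (287,348). The stop is at the right end (482,311), the jar at (315,280), the block at (402,317) and the eraser at (448,372). I'll enlarge this area.

```bash
python3 - <<'E'
from h import *
p=cv2.imread("top.png")[162:272,185:345]; cv2.imwrite("pics/c.png",cv2.resize(p,(800,550),interpolation=cv2.INTER_CUBIC))
d=np.load("top_d.npy"); W=depw("top",d)
for u,v in((268,211),(240,205),(300,230),(200,240),(299,248),(230,178),(360,200)): print(u,v,W[v,u].round(1))
E
```

```text
268 211 [571.2 -62.6  29.9]
240 205 [592.6  23.9  11.9]
300 230 [ 510.1 -162.4    7.1]
200 240 [485.9 152.5  -2.3]
299 248 [ 455.  -156.1   17.6]
230 178 [676.6  52.9  27.3]
360 200 [ 600.2 -355.9    4.3]
```

View pics/c.png

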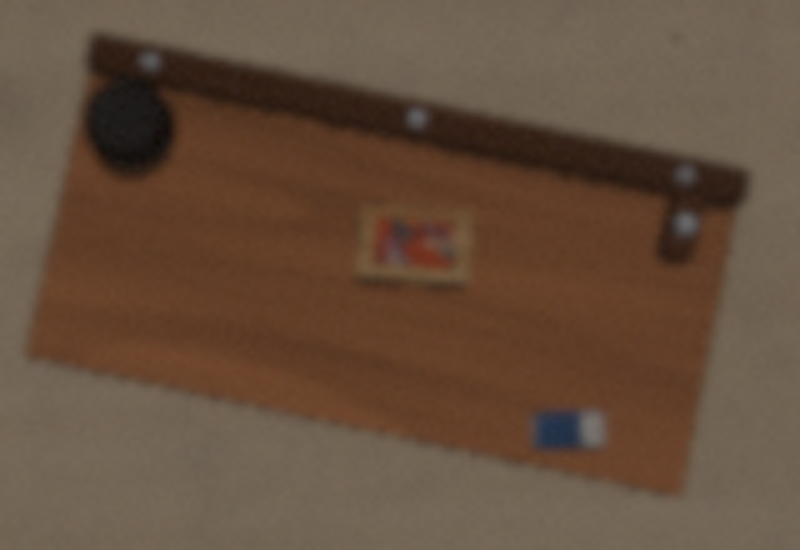

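The crop shows the block's top face with corners (362,207), (472,211), (467,286) and (355,279). The board's open edge runs from (28,358) to (685,493), and the fence's outer top edge from (95,36) to (748,175). The stop's front end is around (675,262), the jar around (130,125) and the eraser from (533,412) to (606,450).

```bash
python3 - <<'E'
from h import *
q=lambda U,V,z: px2w("top",(U+.5)/5-.5+185,(V+.5)/5-.5+162,z)[:2]
a,b=q(28,358,8),q(685,493,8); c,d=q(95,36,28),q(748,175,28)
for n,x,y in(("open",a,b),("fence",c,d)):
    e=x-y; print(n,x.round(1),y.round(1),np.hypot(*e).round(1),np.degrees(np.arctan2(-e[0],e[1])).round(2))
print("width (210)",np.hypot(*((c+d-a-b)/2)))
O=(a+b+c+d)/4; print("O",O)
e=(a-b)+(c-d); th=np.arctan2(-e[0],e[1]); R=np.array([[np.cos(th),-np.sin(th)],[np.sin(th),np.cos(th)]])
print("th",th)
B=np.array([q(*k,30) for k in((362,207),(472,211),(467,286),(355,279))])
print("block",B.mean(0),[np.hypot(*(B[i]-B[i-1])).round(1) for i in range(4)]); e=B[0]+B[3]-B[1]-B[2]; print("blk ang",np.arctan2(-e[0],e[1])-th)
T=lambda p:((p-O)@R).round(1)
print("blk in board",T(B.mean(0)),T(B))
print("stop",T(q(660,258,32)),T(q(690,262,32)),"screw",T(q(685,224,38)),"jar",T(q(130,122,65)),"eraser",T(q(533,412,21)),T(q(606,450,21)))
print("fence face",T(q(92,70,28)),T(q(415,138,28)),T(q(738,205,28)))
print("stop face upper-left edge",T(q(668,205,32)))
E
```

```text
open [508.1 181.4] [ 415.1 -226.4] 418.3 -12.84
fence [707.2 134.7] [ 611.2 -269.3] 415.2 -13.38
width (210) 202.62779657029995
O [560.42376214 -44.89260762]
th -0.22875097546071219
block [572.01385679 -60.78987014] [np.float64(44.6), np.float64(68.0), np.float64(46.4), np.float64(69.1)]
blk ang 0.15659134402098418
blk in board [ 14.9 -12.9] [[ 31.7  23.4]
 [ 43.2 -43.6]
 [ -2.7 -49.8]
 [-12.6  18.6]]
stop [  38.4 -162.7] [  39.8 -181.2] screw [  61.6 -172.7] jar [ 51.2 170.4] eraser [ -70.2 -105.8] [ -83.8 -154.4]
fence face [ 81.  205.4] [80.6 -0.1] [  80.8 -204.4]
stop face upper-left edge [  71.5 -161.3]
```

```bash
cat >> h.py <<'E'
from scipy.spatial.transform import Rotation as Ro
O=np.array([560.4,-44.9]); TH=-0.2288
RB=np.array([[np.cos(TH),-np.sin(TH)],[np.sin(TH),np.cos(TH)]])
def st():
    o=bot.get_obs(); p=np.array(o["tool_pos"]); r=np.array(o["tcp_rot"])
    print("t %.2f board"%o["time"],((p[:2]-O)@RB).round(1),"z %.1f"%p[2],"rel yaw %.3f"%(r[2]-TH),"F board",(np.array(o["contact_force"])[:2]@RB).round(1),np.round(o["contact_force"][2],1),"w %.1f"%o["grip_width"])
    return p,r
def to(x,y,z,yaw=0):
    p,r=st(); w=np.array([*(O+RB@[x,y]),z]); R=Ro.from_euler("xyz",r).as_matrix()
    print("shift cm",(R.T@(w-p)/10).round(2),"turn deg",np.degrees(r[2]-TH-yaw).round(2))
E
python3 -c "
from h import *
to(-45,-15,100)"
```

```text
t 0.10 board [-255.1 -513.2] z 226.1 rel yaw 0.611 F board [0.4 0. ] -0.1 w 91.8
shift cm [ 45.78 -28.75  12.66] turn deg 34.98
```

```bash
python3 -m crank '[[[0.27,3.7,-2.3,0.5,3.5],[0.27,7.4,-4.6,1,7],[0.27,11.1,-6.9,1.5,10.5],[0.27,14.8,-9.2,2,14],[0.27,18.5,-11.5,2.5,17.5],[0.27,22.2,-13.8,3,21],[0.27,25.9,-16.1,3.5,24.5],[0.27,29.6,-18.4,4,28],[0.27,33.3,-20.7,4.5,31.5],[0.27,37,-23,5,35]]]'; python3 -c "
from h import *
to(-45,-15,100)"
```

```text
time: 1.1
tool_pos: [453.9, -134.2, 176.4]
tcp_rot: [3.142, 0.0, -0.232]
contact_force: [0.3, -0.7, -0.3]
grip_width: 25.0
finger_force: 0.0
t 1.10 board [ -83.4 -111.1] z 176.4 rel yaw -0.003 F board [ 0.5 -0.6] -0.3 w 25.0
shift cm [ 3.82 -9.62  7.63] turn deg -0.16
```

```bash
python3 -m crank '[[[0.27,1,-2.4,1,0],[0.27,2,-4.8,2,0],[0.27,3,-7.2,3,0],[0.27,3.8,-9.6,4,-0.2],[0.27,3.8,-9.6,5,-0.2],[0.27,3.8,-9.6,6,-0.2],[0.27,3.8,-9.6,6,-0.2],[0.27,3.8,-9.6,6,-0.2],[0.27,3.8,-9.6,6,-0.2],[0.27,3.8,-9.6,6,-0.2]]]'; python3 - <<'E'
from h import *
p,r=st(); im,d=bot.capture("wrist"); cv2.imwrite("pics/w.png",cv2.resize(im,(768,576))[:,:,::-1]); np.save("w_d.npy",d); np.save("w_p.npy",np.r_[p,r])
to(-40,-15,14)
E
```

```text
time: 2.1
tool_pos: [512.3, -51.6, 117.3]
tcp_rot: [3.141, -0.001, -0.226]
contact_force: [0.5, 0.7, 0.6]
grip_width: 24.5
finger_force: 0.0
t 2.10 board [-45.3 -17.5] z 117.3 rel yaw 0.002 F board [0.3 0.8] 0.6 w 24.5
t 2.15 board [-45.4 -17.4] z 117.2 rel yaw 0.003 F board [ 0.1 -0.1] 0.2 w 24.9
shift cm [ 0.53 -0.24 10.32] turn deg 0.15
```

View pics/w.png

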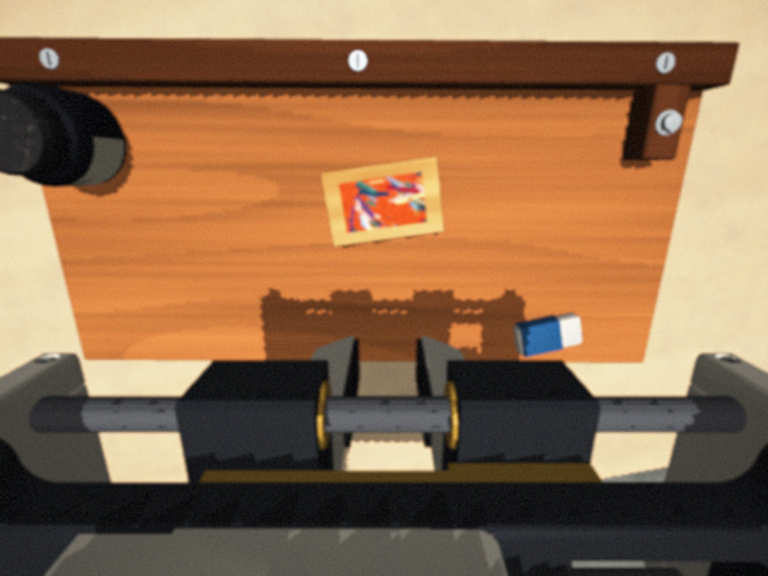

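The wrist view shows the block with top corners (322,173), (437,158), (443,231) and (335,245). The fence's front top edge runs from (60,81) to (640,86), the stop's front top edge from (633,160) to (676,158), and the eraser lies from (515,325) to (582,345), clear of the fingers.

```bash
python3 - <<'E'
from h import *
s=np.load("w_p.npy"); c,f=cam("wrist"); T=np.array(c["tool_from_camera"]); R=Ro.from_euler("xyz",s[3:]).as_matrix()
def q(U,V,z):
    u,v=(U+.5)/1.5-.5,(V+.5)/1.5-.5
    d=R@T[:3,:3]@[(u-c["cx"])/f,(v-c["cy"])/f,1]; o=R@T[:3,3]+s[:3]
    w=o+d*(z-o[2])/d[2]; return (w[:2]-O)@RB
B=np.array([q(*k,30) for k in((322,173),(437,158),(443,231),(335,245))]); print(B.round(1),B.mean(0).round(1),[np.hypot(*(B[i]-B[i-1])).round(1) for i in range(4)])
e=B[0]+B[3]-B[1]-B[2]; print("ang",np.arctan2(-e[0],e[1]))
for n,k in dict(f1=(60,81,28),f2=(355,84,28),f3=(640,86,28),o1=(86,358,8),o2=(642,361,8),stopR=(676,158,32),stopL=(640,160,32),stopFaceTop=(658,88,32),stopbase=(624,160,8),jar=(15,130,65),er=(515,325,21),er2=(582,345,21),er3=(522,355,21)).items(): print(n,q(*k).round(1))
E
```

```text
[[ 32.2  21.6]
 [ 40.8 -46. ]
 [ -2.  -51.4]
 [-10.8  15.5]] [ 15.1 -15.1] [np.float64(43.5), np.float64(68.2), np.float64(43.1), np.float64(67.5)]
ang 0.1289436896211389
f1 [ 81.2 166. ]
f2 [80.   1.2]
f3 [  79.3 -158.4]
o1 [-100.8  207. ]
o2 [-102.2 -207. ]
stopR [  41.  -184.2]
stopL [  39.9 -163.6]
stopFaceTop [  77.7 -166.2]
stopbase [  40.1 -167.9]
jar [ 52.9 166. ]
er [ -68.1 -105.1]
er2 [ -83.1 -153.4]
er3 [ -90.9 -112.3]
```

```bash
python3 -m crank '[[[0.27,0.7,0,2,0.3],[0.27,0.7,0,4,0.3],[0.27,0.7,0,6,0.3],[0.27,0.7,0,8,0.3],[0.27,0.7,0,9,0.3],[0.27,0.7,0,9.8,0.3],[0.27,0.7,0,10.3,0.3],[0.27,0.7,0,10.3,0.3],[0.27,0.7,0,10.3,0.3],[0.27,0.7,0,10.3,0.3]]]'; python3 -c "
from h import *
to(20,-15,14)"
```

```text
time: 3.15
tool_pos: [519.4, -52.7, 14.4]
tcp_rot: [3.141, -0.001, -0.231]
contact_force: [0.1, -0.4, -0.2]
grip_width: 25.1
finger_force: 0.0
t 3.15 board [-38.2 -16.9] z 14.4 rel yaw -0.002 F board [ 0.2 -0.4] -0.2 w 25.1
shift cm [ 5.82 -0.2   0.04] turn deg -0.11
```

```bash
python3 -m crank '[[[0.27,0.5,0,0,0.2],[0.27,1,0,0,0.2],[0.27,1.4,0,0,0.2],[0.27,1.8,0,0,0.2],[0.27,2.2,0,0,0.2],[0.27,2.6,0,0,0.2],[0.27,3,0,0,0.2],[0.27,3.4,0,0,0.2],[0.27,3.8,0,0,0.2],[0.27,4.2,0,0,0.2]]]'; python3 -m crank '[[[0.27,0.3,0,0,0],[0.27,0.6,0,0,0],[0.27,0.9,0,0,0],[0.27,1.2,0,0,0],[0.27,1.4,0,0,0],[0.27,1.6,0,0,0],[0.27,1.7,0,0,0],[0.27,1.8,0,0,0],[0.27,1.8,0,0,0],[0.27,1.8,0,0,0]]]';python3 -c "
from h import *
to(25.5,-15,14)"
```

```text
time: 4.15
tool_pos: [560.2, -62.3, 13.7]
tcp_rot: [3.142, -0.0, -0.234]
contact_force: [-0.5, 1.2, -1.2]
grip_width: 24.7
finger_force: 0.3
time: 5.15
tool_pos: [577.5, -66.5, 13.8]
tcp_rot: [3.142, -0.0, -0.234]
contact_force: [-0.1, 0.9, -0.2]
grip_width: 24.8
finger_force: 0.1
t 5.15 board [ 21.5 -17.2] z 13.8 rel yaw -0.006 F board [-0.3  0.8] -0.2 w 24.8
shift cm [ 0.4  -0.22 -0.02] turn deg -0.32
```

```bash
python3 -m crank '[[[0.27,0.1,0,0,0],[0.27,0.2,0,0,0],[0.27,0.3,0,0,0],[0.27,0.35,0,0,0],[0.27,0.4,0,0,0],[0.27,0.45,0,0,0],[0.27,0.45,0,0,0],[0.27,0.45,0,0,0],[0.27,0.45,0,0,0],[0.27,0.45,0,0,0]]]';python3 - <<'E'
from h import *
p,r=st(); im,d=bot.capture("wrist"); cv2.imwrite("pics/w2.png",cv2.resize(im,(768,576))[:,:,::-1])
E
```

```text
time: 6.15
tool_pos: [579.9, -67.0, 13.6]
tcp_rot: [3.141, 0.004, -0.234]
contact_force: [-7.2, 1.1, 6.7]
grip_width: 24.9
finger_force: 4.0
t 6.15 board [ 24.  -17.1] z 13.6 rel yaw -0.005 F board [-7.3 -0.6] 6.7 w 24.9
```

View pics/w2.png

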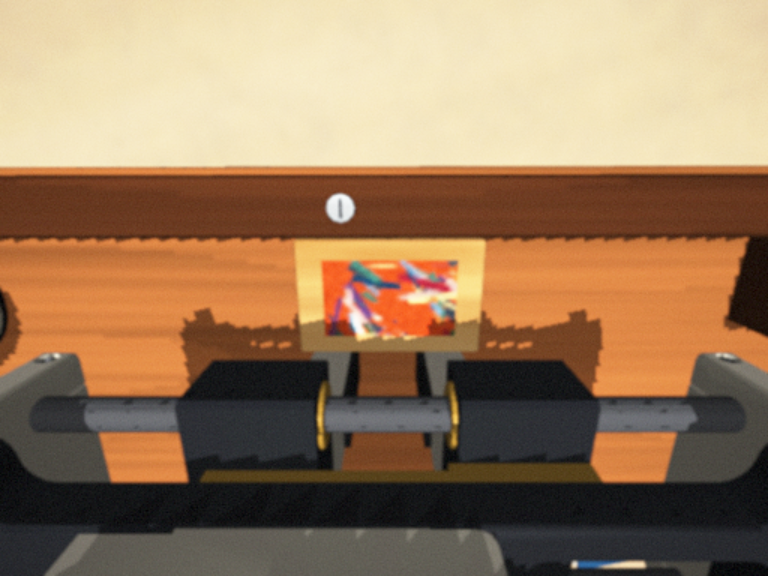

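The block is flush along the fence: its far edge at row 240 touches the fence line, its columns run 297–485, and the push force is 7 N. I'll back off, rise, turn and go to the block's left end.

```bash
python3 -m crank '[[[0.27,-0.5,0,0,0],[0.27,-1,0,0,0],[0.27,-1.5,0,0,0],[0.27,-2,0,-2,0],[0.27,-2,0,-4,0],[0.27,-2,0,-6,0],[0,-2,0,-6,0],[0,-2,0,-6,0],[0,-2,0,-6,0],[0,-2,0,-6,0]]]';python3 - <<'E'
from h import *
print(bot.get_obs()["joint_positions"]); to(52.5,45,70,np.pi/2)
E
```

```text
time: 7.2
tool_pos: [561.6, -62.7, 72.5]
tcp_rot: [3.142, 0.002, -0.234]
contact_force: [-0.4, -0.3, -0.4]
grip_width: 1.0
finger_force: 0.0
[-2.46698124e-01  5.78079809e-01  1.60498752e+00 -1.07032047e-04
  9.60490909e-01  1.55851112e+00]
t 7.20 board [  5.2 -17. ] z 72.5 rel yaw -0.006 F board [-0.3 -0.4] -0.4 w 1.0
shift cm [ 4.7  -6.23  0.25] turn deg -90.32
```

```bash
python3 -m crank '[[[0,0,-1,0,-8],[0,0,-2,0,-16],[0,0,-3,0,-24],[0,1,-4.5,0,-32],[0,2,-6.2,0,-40],[0,3,-6.2,0,-48],[0,4,-6.2,0,-56],[0,4.7,-6.2,0,-64],[0,4.7,-6.2,0,-72],[0,4.7,-6.2,0,-80]]]' >/dev/null; python3 -m crank '[[[0,0,0,0,-5],[0,0,0,0,-10],[0,0,0,0,-10],[0,0,0,0,-10],[0,0,0,0,-10],[0,0,0,0,-10],[0,0,0,0,-10],[0,0,0,0,-10],[0,0,0,0,-10],[0,0,0,0,-10]]]';python3 - <<'E'
from h import *
to(52.5,45,14,np.pi/2-.006)
im,d=bot.capture("top"); p=im[162:272,185:345]; cv2.imwrite("pics/d.png",cv2.resize(p,(800,550),interpolation=cv2.INTER_CUBIC)[:,:,::-1])
E
```

```text
time: 9.2
tool_pos: [622.4, -13.4, 73.7]
tcp_rot: [3.142, 0.0, 1.336]
contact_force: [-0.4, 0.8, 0.8]
grip_width: 0.6
finger_force: 0.0
t 9.20 board [53.2 44.7] z 73.7 rel yaw 1.565 F board [-0.5  0.7] 0.8 w 0.6
shift cm [ 0.03 -0.07  5.97] turn deg 0.02
```

View pics/d.png

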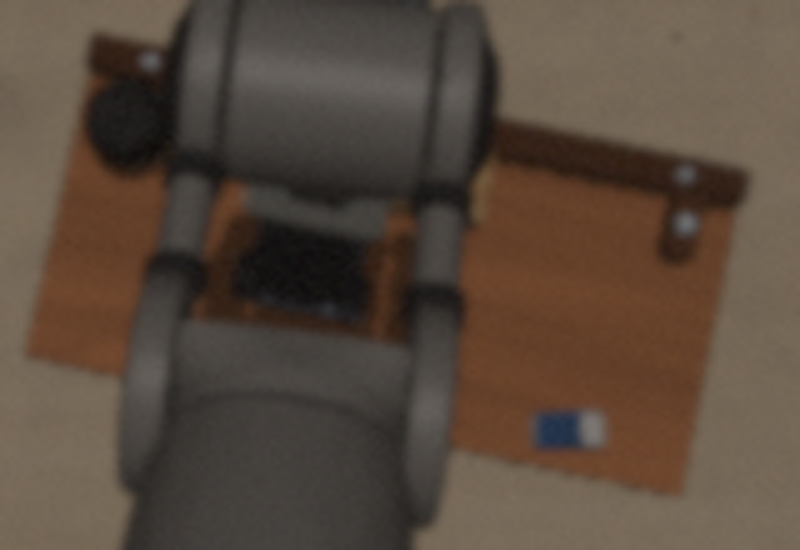

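The arm hides the block in this view. The jar (130,125), eraser and stop are where they were. I'll go down next.

```bash
python3 -m crank '[[[0,0,-0.1,1.5,0],[0,0,-0.1,3,0],[0,0,-0.1,4.5,0],[0,0,-0.1,5.5,0],[0,0,-0.1,6,0],[0,0,-0.1,6,0],[0,0,-0.1,6,0],[0,-0.3,-0.1,6,0],[0,-0.6,-0.1,6,0],[0,-0.9,-0.1,6,0]]]' ; python3 -m crank '[[[0,-0.3,0,0,0],[0,-0.6,0,0,0],[0,-0.9,0,0,0],[0,-1.2,0,0,0],[0,-1.6,0,0,0],[0,-2,0,0,0],[0,-2.4,0,0,0],[0,-2.8,0,0,0],[0,-3.2,0,0,0],[0,-3.6,0,0,0]]]';python3 - <<'E'
from h import *
st()
E
```

```text
time: 10.25
tool_pos: [619.4, -22.4, 14.1]
tcp_rot: [3.141, 0.0, 1.336]
contact_force: [-0.1, 0.4, 0.1]
grip_width: 0.2
finger_force: 0.0
time: 11.25
tool_pos: [610.9, -57.3, 13.8]
tcp_rot: [3.141, 0.0, 1.336]
contact_force: [1.0, 1.2, 0.3]
grip_width: 0.4
finger_force: 0.9
t 11.25 board [52.  -0.6] z 13.8 rel yaw 1.565 F board [0.7 1.4] 0.3 w 0.4
```

```bash
python3 -m crank '[[[0,-0.4,0,0,0],[0,-0.8,0,0,0],[0,-1.2,0,0,0],[0,-1.6,0,0,0],[0,-2,0,0,0],[0,-2.4,0,0,0],[0,-2.8,0,0,0],[0,-3.2,0,0,0],[0,-3.6,0,0,0],[0,-4,0,0,0]]]';python3 -m crank '[[[0,-0.4,0,0,0],[0,-0.8,0,0,0],[0,-1.2,0,0,0],[0,-1.6,0,0,0],[0,-2,0,0,0],[0,-2.4,0,0,0],[0,-2.7,0,0,0],[0,-3,0,0,0],[0,-3.2,0,0,0],[0,-3.4,0,0,0]]]';python3 - <<'E'
from h import *
st()
im,d=bot.capture("side"); p=im[150:270,180:280]; cv2.imwrite("pics/e.png",cv2.resize(p,(500,600),interpolation=cv2.INTER_CUBIC)[:,:,::-1])
E
```

```text
time: 12.25
tool_pos: [601.6, -96.2, 13.7]
tcp_rot: [3.142, 0.0, 1.336]
contact_force: [0.9, 2.2, 1.3]
grip_width: 0.7
finger_force: 0.9
time: 13.25
tool_pos: [593.7, -129.1, 13.7]
tcp_rot: [-3.142, 0.0, 1.337]
contact_force: [1.2, 1.5, 0.7]
grip_width: -0.0
finger_force: 0.8
t 13.25 board [ 51.5 -74.4] z 13.7 rel yaw 1.565 F board [0.9 1.7] 0.7 w -0.0
```

View pics/e.png

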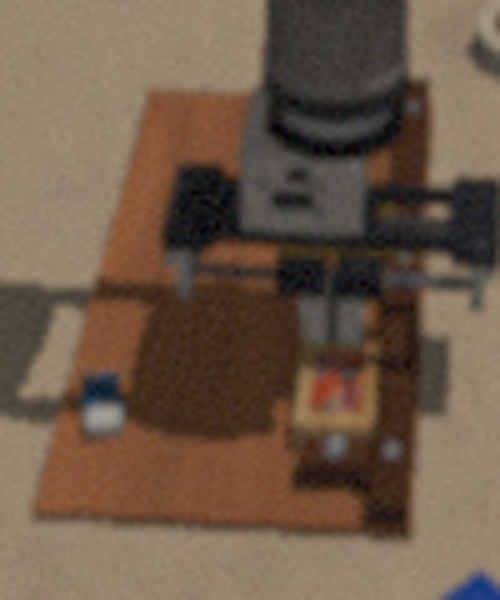

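The block (335,400) is tight along the fence and just short of the stop at (335,450). I'll push slowly until I feel contact.

```bash
python3 -m crank '[[[0,-0.1,0,0,0],[0,-0.2,0,0,0],[0,-0.3,0,0,0],[0,-0.4,0,0,0],[0,-0.5,0,0,0],[0,-0.6,0,0,0],[0,-0.65,0,0,0],[0,-0.7,0,0,0],[0,-0.75,0,0,0],[0,-0.75,0,0,0]]]';python3 -c "
from h import *
st()"
```

```text
time: 14.3
tool_pos: [592.0, -136.4, 13.7]
tcp_rot: [3.142, 0.0, 1.336]
contact_force: [0.2, 0.7, 0.4]
grip_width: 0.2
finger_force: 0.4
t 14.30 board [ 51.5 -81.9] z 13.7 rel yaw 1.565 F board [0.1 0.7] 0.4 w 0.2
```

```bash
python3 -m crank '[[[0,-0.05,0,0,0],[0,-0.1,0,0,0],[0,-0.15,0,0,0],[0,-0.2,0,0,0],[0,-0.25,0,0,0],[0,-0.3,0,0,0],[0,-0.3,0,0,0],[0,-0.3,0,0,0],[0,-0.3,0,0,0],[0,-0.3,0,0,0]]]';python3 -c "
from h import *
st()"
```

```text
time: 15.3
tool_pos: [591.3, -139.1, 13.7]
tcp_rot: [-3.141, 0.0, 1.337]
contact_force: [-0.5, 1.3, -0.4]
grip_width: 0.2
finger_force: 0.5
t 15.30 board [ 51.4 -84.8] z 13.7 rel yaw 1.565 F board [-0.8  1.1] -0.4 w 0.2
```

```bash
python3 -m crank '[[[0,-0.05,0,0,0],[0,-0.1,0,0,0],[0,-0.15,0,0,0],[0,-0.2,0,0,0],[0,-0.25,0,0,0],[0,-0.3,0,0,0],[0,-0.3,0,0,0],[0,-0.3,0,0,0],[0,-0.3,0,0,0],[0,-0.3,0,0,0]]]';python3 -c "
from h import *
st()"
```

```text
time: 16.3
tool_pos: [591.1, -139.3, 13.7]
tcp_rot: [-3.141, -0.003, 1.337]
contact_force: [3.4, 12.4, 1.6]
grip_width: 0.6
finger_force: 6.7
t 16.30 board [ 51.3 -84.9] z 13.7 rel yaw 1.565 F board [ 0.5 12.8] 1.6 w 0.6
```

That gives 12.8 N with no further motion, so the block is butted against the stop. I'll retreat and check.

```bash
python3 -m crank '[[[0,0.5,0,0,0],[0,1,0,0,0],[0,2,0,0,0],[0,3,0,-1,0],[0,4,0,-4,0],[0,4.5,0,-8,0],[0,5,0,-12,0],[0,6,-3,-13,0],[0,7,-7,-13,0],[0,8,-11,-13,0]]]' >/dev/null; python3 -m crank '[[[0,0,-4,0,0],[0,0,-8,0,0],[0,0,-10,0,0],[0,0,-10,0,0],[0,0,-10,0,0],[0,0,-10,0,0],[0,0,-10,0,0],[0,0,-10,0,0],[0,0,-10,0,0],[0,0,-10,0,0]]]';python3 - <<'E'
from h import *
st()
im,d=bot.capture("top"); p=im[162:272,185:345]; cv2.imwrite("pics/f.png",cv2.resize(p,(800,550),interpolation=cv2.INTER_CUBIC)[:,:,::-1])
E
```

```text
time: 18.3
tool_pos: [405.0, -15.5, 143.6]
tcp_rot: [-3.141, 0.0, 1.336]
contact_force: [0.4, -0.4, -0.4]
grip_width: 0.7
finger_force: 0.0
t 18.30 board [-158.    -6.6] z 143.6 rel yaw 1.565 F board [ 0.5 -0.3] -0.4 w 0.7
```

View pics/f.png

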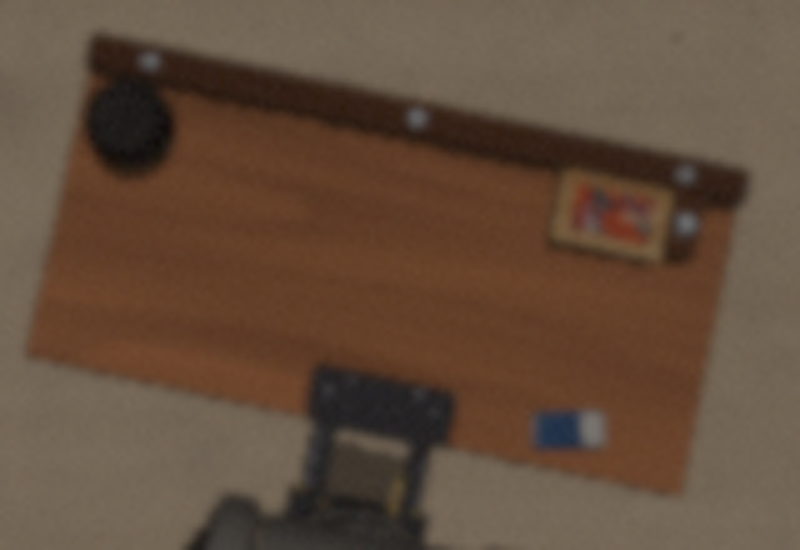

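The block is at corners (560,168), (675,191), (664,262) and (549,242). It looks flush with both the fence and the stop, and the jar and eraser are unmoved. I'll check the numbers.

```bash
python3 - <<'E'
from h import *
q=lambda U,V,z: (px2w("top",(U+.5)/5-.5+185,(V+.5)/5-.5+162,z)[:2]-O)@RB
B=np.array([q(*k,30) for k in((560,168),(675,191),(664,262),(549,242))]); e=B[0]+B[3]-B[1]-B[2]
print(B.round(1),B.mean(0).round(1),np.arctan2(-e[0],e[1]))
# depth/colour based: fit of the block's pale frame
im,_=bot.capture("top"); h=cv2.cvtColor(im,cv2.COLOR_RGB2HSV)[190:220,290:325].astype(int); g=im[190:220,290:325].astype(int)
m=(((g[...,0]+g[...,1])>185)|((h[...,1]<110)&(g.sum(2)>190))|((g[...,0]>130))).astype(np.uint8)
m=cv2.morphologyEx(m,cv2.MORPH_CLOSE,np.ones((5,5)))
n,l,s,_=cv2.connectedComponentsWithStats(m); k=1+np.argmax(s[1:,4]); v,u=np.nonzero(l==k)
P=np.array([px2w("top",a+290,b+190,30)[:2] for a,b in zip(u,v)]); P=(P-O)@RB
r=cv2.minAreaRect(P.astype(np.float32)); print(s[k],P.mean(0).round(1),r)
E
```

```text
[[  80.5  -91.7]
 [  81.1 -164.2]
 [  36.6 -165.9]
 [  34.2  -94. ]] [  58.1 -128.9] 0.0208386971463784
[  6   8  29  15 191] [  54.1 -137.8] ((55.68870544433594, -139.39344787597656), (85.75501251220703, 34.649261474609375), 89.2369613647461)
```

Centre and sizes fit, and the angle is about 0.02 rad, close to this view's resolution. I'll take one close wrist look before handing in.

```bash
python3 -m crank '[[[0,-1,1,0,8],[0,-2.5,2,0,16],[0,-4,3.5,0,24],[0,-5.5,5,0,32],[0,-7,6.5,0,40],[0,-8.5,8,0,48],[0,-10,9.5,0,56],[0,-11.5,11,0,64],[0,-12.2,12.5,0,72],[0,-12.2,13,0,80]]]' >/dev/null; python3 -m crank '[[[0,0,0,1,5],[0,0,0,2,10],[0,0,0,3,10],[0,0,0,4,10],[0,0,0,4,10],[0,0,0,4,10],[0,0,0,4,10],[0,0,0,4,10],[0,0,0,4,10],[0,0,0,4,10]]]' >/dev/null;python3 - <<'E'
from h import *
p,r=st(); im,d=bot.capture("wrist"); np.save("w_p.npy",np.r_[p,r]); cv2.imwrite("pics/g.png",cv2.resize(im[:250,110:440],(792,600),interpolation=cv2.INTER_CUBIC)[:,:,::-1])
E
```

```text
t 20.40 board [ -28.6 -129.4] z 104.0 rel yaw -0.005 F board [-0.1  0.1] 0.2 w 0.4
```

View pics/g.png

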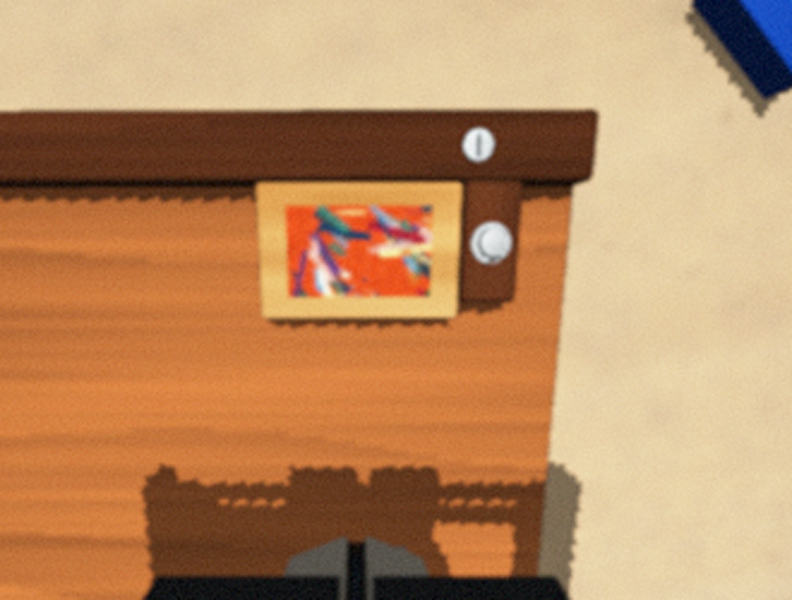

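The block's long side lies on the fence edge (row 182 at both ends, columns 257–462) and its end touches the stop at column 462. It is square against both, and the arm is clear.

```bash
python3 -c "
from plant import bot
print(bot.close_job())"
```

```text
the job is handed in; nothing more can be done
None
```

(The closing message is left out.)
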